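# Tip up the long honing slip and lay it in the tray

### The job

Two slate honing slips lie sunk in their wooden tip-up rests on the carver's bench. Press down the free end of the longer slip so that it tips right up in its rest, then lift it out and lower it into the empty wooden tray, letting go only when it is down in the tray, so that it lies flat on the tray's floor. Leave the shorter slip in its rest.

Things in the scene. Friction and masses are not known exactly. Their poses are not given: they have to be found in the camera images.
- long_slip: Loose dark grey slate strip 130 (x) x 40 (y) x 6 mm, 87 g. Origin: centre of underside, at start 44 mm above the bench. It lies between the 11 mm cheeks of a pale wooden rest (156 x 66 mm), flush with their tops (50 mm up). The cheeks end 33 mm to +x of its centre, so its last 32 mm at +x (end away from the robot) stand free over a hollow: press there, e.g. 15 mm from the end.
- long_rocker (a joint): Tilt of the 28 mm wide dark rocker under the long slip: 0 level (start), 0.6 rad at its stop: +x end down, -x end (towards robot) up, 40 mm clear of the cheeks, its sides free to grip across the 40 mm width. Pivot 15 mm to +x of the slip's centre, 40 mm above the bench; stiff: stays where left, moves at 3 to 6 N near the free end. A lip at +x keeps the slip on.
- short_slip: The shorter slip, to be left alone: the same slate strip but only 85 mm long, 40 wide, 6 thick, in the middle of an identical tip-up rest. Origin: centre of its underside, x along its length.
- tray: Fixed low empty tray of medium brown wood, 200 (x) x 130 (y) x 16 mm high outside, walls and floor 5 mm thick, open on top. Origin: centre of its underside; the inner floor is 5 mm above it. The tray and the two rests trade places from run to run.
Mind the look-alikes: they are no part of the job. What is shaped like the long_slip but purple or turquoise is not meant.

How it is judged:
On the way, in this order (a step that is already met when the one before it is completed fails the run):
1. the longer slip is tipped up on its rocker by at least 0.4 rad (value of joint long_rocker above 0.4 rad and angle between long_slip's own z axis and vertical above 0.33 rad), for 0.2 s.
2. the longer slip, still held, is down in the tray: its centre less than 60 mm above the tray's underside (horizontal distance between long_slip and tray below 0.07 m and z of long_slip in the frame of tray below 0.06 m and contact force between the fingers and long_slip above 0.5 N).
At the end, for the whole second after the job is handed in: The longer slip lies at rest on the tray's floor, flat within 10 degrees, its underside less than 14 mm above the tray's underside and its centre within 60 mm of the tray's; the shorter slip is within 20 mm of where it began (horizontal distance between long_slip and tray below 0.06 m and z of long_slip in the frame of tray below 0.014 m and angle between long_slip's own z axis and vertical below 0.18 rad and linear speed of long_slip below 0.02 m/s and contact force between long_slip and tray above 0.1 N and distance of short_slip from where it was at the start of the episode below 0.02 m); the robot touches nothing.
It fails at once if the shorter slip is taken from its rest or moved more than 20 mm (distance of short_slip from where it was at the start of the episode above 0.02 m).
It also fails if it takes over 48 s, if anything falls off the work surface, if the arm or the gripper's body presses on something with over 40 N, if the wrist force passes 120 N, or if a joint passes its speed limit or range.

### The arm

A 7-joint arm with a two-finger parallel gripper is mounted at the origin on the work surface. World frame = base frame: x ahead of the robot, y to its left, z up, the work surface at z = 0. Lengths are in m, angles in rad, forces in N, time in s.
With the tool pointing down it reaches from about 0.4 to 0.85 m from the base axis. Payload 10.4 kg.
Tool frame: the origin (TCP) lies midway between the tips of the shut fingers; the grasp point (between the pads) lies env.tcp_to_grasp behind it (env.tcp_to_grasp is the distance from the TCP to the grasp point, in m); z points along the fingers, y is the line along which they close (so a half turn about z gives the same grasp; the last joint's range is limited). The gripper opens to 87 mm and grips with 3 to 60 N. Pads are 19 mm wide; open, the fingers measure 117 mm over their backs; the gripper's body (75 mm by 190 mm) begins 51 mm behind the grasp point.
Start: joints at [-1.296, 0.332, -0.065, 1.46, 0.022, 1.35, -0.088], TCP at [0.183, 0.598, 0.223] pointing down, gripper open.
Joint ranges: [-2.6, 2.6], [-0.5, 2.12], [-1.47, 1.34], [0.16, 2.42], [-1.27, 4.41], [0.06, 2.06], [-2.6, 2.6]. Speed limits (rad/s): [2.22, 2.22, 2.79, 2.79, 3.14, 3.14, 3.14].

### API

Orientations are given as [roll, pitch, yaw] about the fixed x, y, z axes, in that order (R = Rz(yaw) Ry(pitch) Rx(roll)).
In Python, from station import env gives the robot as it stands.
- The arm moves only by the tool jog_arm, never from a script. Its argument "plan" is a list of rows, each an object of numbers: "dx", "dy", "dz": the shift along the tool's x, y, z in cm; "rx", "ry", "rz": the turn, a rotation vector about the tool's x, y, z in degrees; "jaw": the finger opening in cm, from 0 to 8.7. A call has 1 to 10 rows; each row is the pose to reach, as a shift and turn from the pose commanded when the call began, along the tool's axes at that moment; what a row does not reach only later rows make up. A row lasts 1/12 s, in which the tool goes at most 41.7 mm and 7.16 degrees, less where a joint would pass 70% of its speed; a pose out of reach is approached as far as the arm can. A call with a gripper value outside its range is refused whole. The fingers move at their own pace and stop on an object; "newtons" is the grip in N (left out, the last holds). Time passes only in rows, so rows that repeat a pose let the fingers close. It gives the time, the measured TCP pose, the force, the opening and the grip force at its end, in the units of the state.
- env.observe(): the state, without advancing time (a new reading comes with each control period).
- env.camera(name): name is "scene" or "top"; returns a dict with "frame" (384x512x3 uint8, red, green, blue), "fx", "fy", "cx", "cy" (pixels), "T" (4x4, takes a point from camera to world coordinates). Camera axes: x right, y down, z forward; pixel columns grow to the right and rows downward; lengths in m; the calibration is good to about 2 mm. A picture is of the moment at which its call begins. There is no depth.
- env.sign_off(): hands the job in; it is judged then, once.
The state is a dict: "t": time; "qpos": joint angles; "qd": joint speeds; "tau": joint torques, N m; "position": TCP position; "eef_rot": TCP orientation; "contact_force": force on the tool from outside, world axes, zero at the start; "wrist_torque": the same for the moment, N m; "grip_width": finger opening in m; "gripper_force": force on a finger pad.
Only numpy, scipy, OpenCV 4.12 (cv2) and the standard library are available. Lean on these libraries where they do the work, as an engineer would, in place of code of your own. Each camera call takes 0.05 s, during which the arm holds its last target. There are 200 camera calls.

## Working session

There is one attempt and no reset: what is moved stays moved. The work goes in short steps, Python scripts to look and compute and a tool call to move; the robot and the scene stay as the last step left them, time stands still between calls to the robot, and variables do not carry over. Pictures are saved under pics/ and viewed, at most 10 in all, crops included, and the job is handed in when it is done.

Besides the shell and the picture viewer there is one more tool, called after "Call:" in YAML: its name, and indented under it one key for each argument. jog_arm: Moves the arm, as the interface text tells. Its arguments: {"type":"object","properties":{"plan":{"type":"array"},"newtons":{"type":"number"}},"required":["plan"]}

```bash
mkdir -p pics; cat > h.py <<'E'
import numpy as np,cv2,json
from station import env
def snap(name,fn):
    c=env.camera(name); cv2.imwrite('pics/'+fn+'.png',c['frame'][:,:,::-1])
    np.savez('pics/'+fn+'.npz',K=[c['fx'],c['fy'],c['cx'],c['cy']],T=c['T']); return c
def px(fn,u,v,z):
    d=np.load('pics/'+fn+'.npz'); fx,fy,cx,cy=d['K']; T=d['T']
    r=T[:3,:3]@np.array([(u-cx)/fx,(v-cy)/fy,1]); o=T[:3,3]
    return o+r*(z-o[2])/r[2]
E
python3 - <<'E'
from h import *
snap('top','t0'); snap('scene','s0')
a=cv2.imread('pics/t0.png');b=cv2.imread('pics/s0.png')
cv2.imwrite('pics/t0b.png',cv2.resize(a,(800,600)))
o=env.observe();print(o,env.tcp_to_grasp);print(np.load('pics/t0.npz')['T'],np.load('pics/s0.npz')['T'])
E
```

```text
{'t': 0.1, 'qpos': array([-1.2956284 ,  0.33278417, -0.06470289,  1.4608564 ,  0.02161514,
        1.34989254, -0.08851286]), 'qd': array([ 0.0020908 , -0.00043057,  0.00054984, -0.00257205, -0.00079127,
        0.00071557, -0.00027332]), 'tau': array([ 9.71927184e-04, -6.24538922e+01,  2.41429074e-02, -3.90720785e+01,
       -6.15864596e-02,  3.67324613e-02,  4.63307549e-05]), 'position': array([0.18327272, 0.59716592, 0.22184925]), 'eef_rot': array([-3.14035016e+00,  7.03247435e-05,  2.84383716e+00]), 'contact_force': array([-0.83960065, -0.13698831,  0.13476313]), 'wrist_torque': array([ 0.02517605, -0.00197045, -0.02868793]), 'gripper_force': 0.0, 'grip_width': 0.086968752210237} 0.0187
[[ 2.78223471e-03 -9.96716534e-01  8.09222448e-02  3.69509798e-01]
 [-9.99727866e-01 -8.98075422e-04  2.33106602e-02  8.93563301e-02]
 [-2.31614462e-02 -8.09650789e-02 -9.96447793e-01  1.40548822e+00]
 [ 0.00000000e+00  0.00000000e+00  0.00000000e+00  1.00000000e+00]] [[ 0.49815956  0.74006996 -0.45181136  1.07139426]
 [ 0.86695937 -0.43400789  0.24498695 -0.22772274]
 [-0.01478221 -0.51374468 -0.85781577  1.20052936]
 [ 0.          0.          0.          1.        ]]
```

View pics/t0b.png

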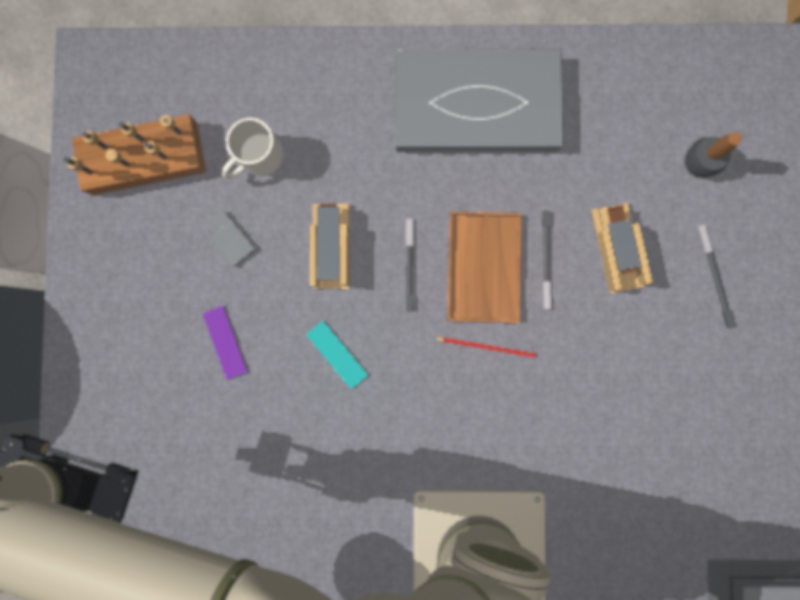

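View pics/s0.png

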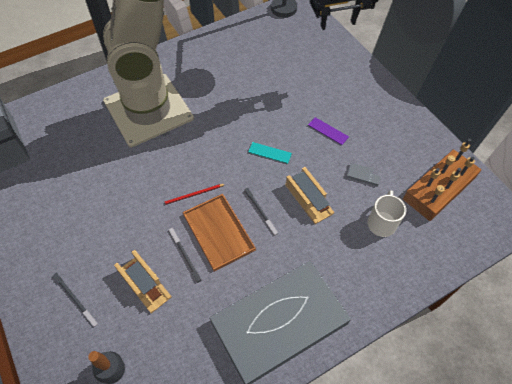

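The longer slip is in the left rest at about (330,245) in the 800x600 top view. The tray is at (486,267) and the short slip at (624,246). I'll enlarge the rest and tray.

```bash
python3 - <<'E'
from h import *
a=cv2.imread('pics/t0.png')[120:220,185:345]
cv2.imwrite('pics/t0c.png',cv2.resize(a,(800,500),interpolation=cv2.INTER_CUBIC))
E
```

```text
(no output)
```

View pics/t0c.png

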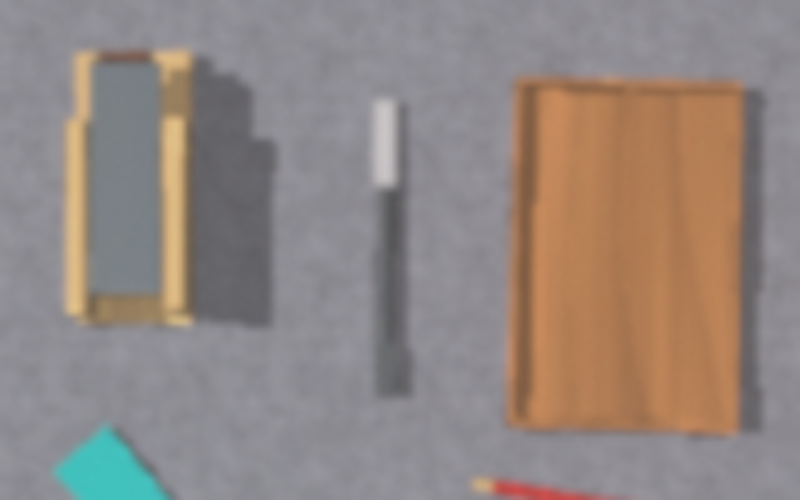

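The crop shows the slip with its far end at about (127,61) and near end at (124,296). The tray rim corners are (516,80), (742,82), (740,433) and (508,430).

```bash
cat >> h.py <<'E'
def go(p,R):
    "tool-frame cm shift & rotvec deg to reach TCP p, rotation R (from measured)"
    from scipy.spatial.transform import Rotation as Ro
    o=env.observe(); R0=Ro.from_euler('xyz',o['eef_rot'])
    return R0.inv().apply(np.array(p)-o['position'])*100,(R0.inv()*R).as_rotvec(degrees=True)
E
python3 - <<'E'
from h import *
from scipy.spatial.transform import Rotation as Ro
f=lambda u,v,z: px('t0',185+(u+.5)/5-.5,120+(v+.5)/5-.5,z)
A=[f(*p,.05) for p in [(92,60),(160,61),(160,296),(88,296)]]
B=[f(*p,.016) for p in [(516,80),(742,82),(740,433),(508,430)]]
for Q in(A,B):
    Q=np.array(Q);print(Q.round(4),Q.mean(0).round(4));d=Q[0]+Q[1]-Q[2]-Q[3];print('len',np.hypot(*d[:2])/2,'yaw',np.arctan2(d[1],d[0]))
print(f(127,61,.05),f(124,296,.05))
E
```

```text
[[0.6207 0.289  0.05  ]
 [0.6201 0.251  0.05  ]
 [0.4887 0.2496 0.05  ]
 [0.4887 0.2896 0.05  ]] [0.5545 0.2698 0.05  ]
len 0.13171844200389704 yaw 0.0031326446388720923
[[ 0.6151  0.052   0.016 ]
 [ 0.6138 -0.0761  0.016 ]
 [ 0.4148 -0.0733  0.016 ]
 [ 0.4162  0.0567  0.016 ]] [ 0.515  -0.0102  0.016 ]
len 0.19901905991000693 yaw -0.01905735297897474
[0.6201112  0.26943895 0.05      ] [0.48867619 0.26958798 0.05      ]
```

```bash
python3 - <<'E'
from h import *
from scipy.spatial.transform import Rotation as Ro
R=Ro.from_euler('xyz',[np.pi,0,np.pi])
for p in [(.607,.27,.2),(.607,.27,.07)]: print(go(p,R))
E
```

```text
(array([-50.10630023, -18.84313488,   2.21186318]), array([-7.12626586e-02, -6.59903901e-03, -1.70601334e+01]))
(array([-50.10538601, -18.8269825 ,  15.21185311]), array([-7.12626586e-02, -6.59903901e-03, -1.70601334e+01]))
```

Call:
jog_arm:
  plan:
    - {"dx": -50.1,"dy": -18.8,"dz": 2.2,"rz": -17.06,"jaw": 0}
    - {"dx": -50.1,"dy": -18.8,"dz": 2.2,"rz": -17.06,"jaw": 0}
    - {"dx": -50.1,"dy": -18.8,"dz": 2.2,"rz": -17.06,"jaw": 0}
    - {"dx": -50.1,"dy": -18.8,"dz": 2.2,"rz": -17.06,"jaw": 0}
    - {"dx": -50.1,"dy": -18.8,"dz": 2.2,"rz": -17.06,"jaw": 0}
    - {"dx": -50.1,"dy": -18.8,"dz": 2.2,"rz": -17.06,"jaw": 0}
    - {"dx": -50.1,"dy": -18.8,"dz": 2.2,"rz": -17.06,"jaw": 0}
    - {"dx": -50.1,"dy": -18.8,"dz": 2.2,"rz": -17.06,"jaw": 0}
    - {"dx": -50.1,"dy": -18.8,"dz": 2.2,"rz": -17.06,"jaw": 0}
    - {"dx": -50.1,"dy": -18.8,"dz": 2.2,"rz": -17.06,"jaw": 0}

```text
schema error: expected keys dx, dy, dz, rx, ry, rz, jaw
```

Call:
jog_arm:
  plan:
    - {"dx": -50.1,"dy": -18.8,"dz": 2.2,"rx": 0,"ry": 0,"rz": -17.06,"jaw": 0}
    - {"dx": -50.1,"dy": -18.8,"dz": 2.2,"rx": 0,"ry": 0,"rz": -17.06,"jaw": 0}
    - {"dx": -50.1,"dy": -18.8,"dz": 2.2,"rx": 0,"ry": 0,"rz": -17.06,"jaw": 0}
    - {"dx": -50.1,"dy": -18.8,"dz": 2.2,"rx": 0,"ry": 0,"rz": -17.06,"jaw": 0}
    - {"dx": -50.1,"dy": -18.8,"dz": 2.2,"rx": 0,"ry": 0,"rz": -17.06,"jaw": 0}
    - {"dx": -50.1,"dy": -18.8,"dz": 2.2,"rx": 0,"ry": 0,"rz": -17.06,"jaw": 0}
    - {"dx": -50.1,"dy": -18.8,"dz": 2.2,"rx": 0,"ry": 0,"rz": -17.06,"jaw": 0}
    - {"dx": -50.1,"dy": -18.8,"dz": 2.2,"rx": 0,"ry": 0,"rz": -17.06,"jaw": 0}
    - {"dx": -50.1,"dy": -18.8,"dz": 2.2,"rx": 0,"ry": 0,"rz": -17.06,"jaw": 0}
    - {"dx": -50.1,"dy": -18.8,"dz": 2.2,"rx": 0,"ry": 0,"rz": -17.06,"jaw": 0}

```text
t: 0.93
position: [0.512, 0.3435, 0.2053]
eef_rot: [-3.141, -0.0, -3.142]
contact_force: [0.1, 1.7, 0.2]
grip_width: 0.0281
gripper_force: 0.0
```

```bash
python3 - <<'E'
from h import *
from scipy.spatial.transform import Rotation as Ro
R=Ro.from_euler('xyz',[np.pi,0,np.pi])
for p in [(.607,.27,.2),(.607,.27,.08)]: print(go(p,R))
print(env.observe()['qpos'])
E
```

```text
(array([-9.49527119, -7.3459769 ,  0.5239013 ]), array([-0.00636656, -0.01620359,  0.00365251]))
(array([-9.49866491, -7.3446436 , 12.52390075]), array([-0.00636656, -0.01620359,  0.00365251]))
[-0.76482194  0.32005073  0.12564502  1.51718833 -0.04093186  1.30721343
  0.93604638]
```

Call:
jog_arm:
  plan:
    - {"dx": -6,"dy": -5,"dz": 0,"rx": 0,"ry": 0,"rz": 0,"jaw": 0}
    - {"dx": -6,"dy": -5,"dz": 0,"rx": 0,"ry": 0,"rz": 0,"jaw": 0}
    - {"dx": -6,"dy": -5,"dz": 0,"rx": 0,"ry": 0,"rz": 0,"jaw": 0}
    - {"dx": -6,"dy": -5,"dz": 0,"rx": 0,"ry": 0,"rz": 0,"jaw": 0}
    - {"dx": -6,"dy": -5,"dz": 0,"rx": 0,"ry": 0,"rz": 0,"jaw": 0}

```text
t: 1.35
position: [0.5703, 0.2955, 0.205]
eef_rot: [3.141, -0.001, -3.141]
contact_force: [-0.9, 0.1, 0.1]
grip_width: 0.0018
gripper_force: 0.0
```

```bash
python3 - <<'E'
from h import *
from scipy.spatial.transform import Rotation as Ro
R=Ro.from_euler('xyz',[np.pi,0,np.pi])
for p in [(.607,.27,.07)]: print(go(p,R))
E
```

```text
(array([-3.6862234 , -2.55518441, 13.49427331]), array([ 0.00768425, -0.06763676,  0.00991663]))
```

Call:
jog_arm:
  plan:
    - {"dx": -3.65,"dy": -2.5,"dz": 0,"rx": 0,"ry": 0,"rz": 0,"jaw": 0}
    - {"dx": -3.65,"dy": -2.5,"dz": 4,"rx": 0,"ry": 0,"rz": 0,"jaw": 0}
    - {"dx": -3.65,"dy": -2.5,"dz": 8,"rx": 0,"ry": 0,"rz": 0,"jaw": 0}
    - {"dx": -3.65,"dy": -2.5,"dz": 11.5,"rx": 0,"ry": 0,"rz": 0,"jaw": 0}
    - {"dx": -3.65,"dy": -2.5,"dz": 13.3,"rx": 0,"ry": 0,"rz": 0,"jaw": 0}
    - {"dx": -3.65,"dy": -2.5,"dz": 13.3,"rx": 0,"ry": 0,"rz": 0,"jaw": 0}
    - {"dx": -3.65,"dy": -2.5,"dz": 13.3,"rx": 0,"ry": 0,"rz": 0,"jaw": 0}
    - {"dx": -3.65,"dy": -2.5,"dz": 13.3,"rx": 0,"ry": 0,"rz": 0,"jaw": 0}

```text
t: 2.02
position: [0.6078, 0.2716, 0.0746]
eef_rot: [3.14, 0.002, -3.14]
contact_force: [0.0, 0.8, 1.1]
grip_width: 0.0005
gripper_force: 0.0
```

```bash
python3 - <<'E'
from h import *
snap('scene','s1')
cv2.imwrite('pics/s1c.png',cv2.resize(cv2.imread('pics/s1.png')[130:260,250:410],(800,600),interpolation=cv2.INTER_CUBIC)) 
E
```

```text
(no output)
```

View pics/s1c.png

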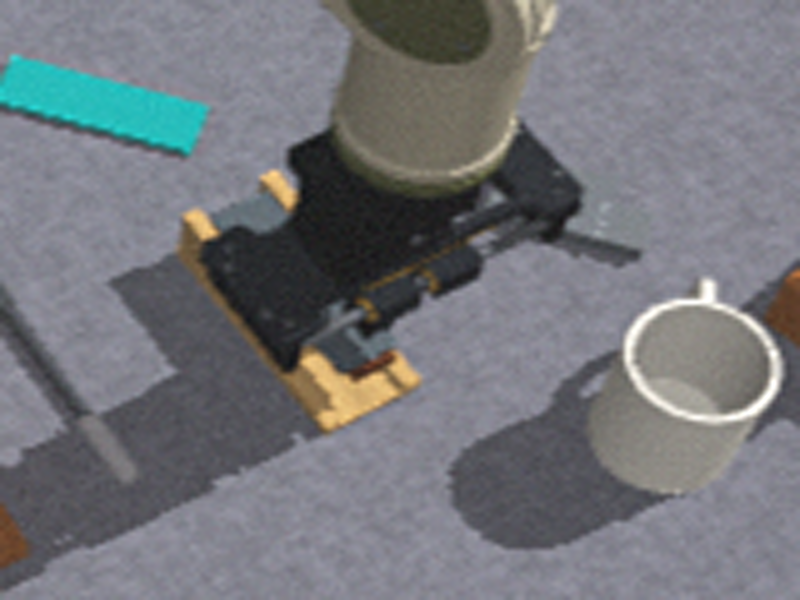

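The closed fingers are at about (420,280) in the crop, over the free far end, and the mug at (690,390) is clear. Now pressing.

Call:
jog_arm:
  plan:
    - {"dx": 0,"dy": -0.15,"dz": 1.5,"rx": 0,"ry": 0,"rz": 0,"jaw": 0}
    - {"dx": 0,"dy": -0.15,"dz": 2.2,"rx": 0,"ry": 0,"rz": 0,"jaw": 0}
    - {"dx": 0,"dy": -0.15,"dz": 2.5,"rx": 0,"ry": 0,"rz": 0,"jaw": 0}
    - {"dx": 0,"dy": -0.15,"dz": 2.8,"rx": 0,"ry": 0,"rz": 0,"jaw": 0}
    - {"dx": 0,"dy": -0.15,"dz": 3.1,"rx": 0,"ry": 0,"rz": 0,"jaw": 0}
    - {"dx": 0,"dy": -0.15,"dz": 3.4,"rx": 0,"ry": 0,"rz": 0,"jaw": 0}
    - {"dx": 0,"dy": -0.15,"dz": 3.4,"rx": 0,"ry": 0,"rz": 0,"jaw": 0}

```text
t: 2.65
position: [0.609, 0.2689, 0.0399]
eef_rot: [3.14, 0.003, 3.141]
contact_force: [5.1, 1.1, 2.5]
grip_width: 0.0006
gripper_force: 2.0
```

Call:
jog_arm:
  plan:
    - {"dx": 0,"dy": 0,"dz": 0.2,"rx": 0,"ry": 0,"rz": 0,"jaw": 0}
    - {"dx": 0,"dy": 0,"dz": 0.4,"rx": 0,"ry": 0,"rz": 0,"jaw": 0}
    - {"dx": 0,"dy": 0,"dz": 0.6,"rx": 0,"ry": 0,"rz": 0,"jaw": 0}
    - {"dx": 0,"dy": 0,"dz": 0.7,"rx": 0,"ry": 0,"rz": 0,"jaw": 0}
    - {"dx": 0,"dy": 0,"dz": 0.7,"rx": 0,"ry": 0,"rz": 0,"jaw": 0}

```text
t: 3.07
position: [0.608, 0.2689, 0.0324]
eef_rot: [3.141, 0.001, 3.142]
contact_force: [4.1, -0.3, 9.0]
grip_width: 0.0006
gripper_force: 4.6
```

Call:
jog_arm:
  plan:
    - {"dx": 0,"dy": 0,"dz": 0.05,"rx": 0,"ry": 0,"rz": 0,"jaw": 0}
    - {"dx": 0,"dy": 0,"dz": 0.05,"rx": 0,"ry": 0,"rz": 0,"jaw": 0}
    - {"dx": 0,"dy": 0,"dz": -3,"rx": 0,"ry": 0,"rz": 0,"jaw": 0}
    - {"dx": 0,"dy": 0,"dz": -7,"rx": 0,"ry": 0,"rz": 0,"jaw": 0}
    - {"dx": 0,"dy": 0,"dz": -11,"rx": 0,"ry": 0,"rz": 0,"jaw": 7}
    - {"dx": -3,"dy": 0,"dz": -14,"rx": 0,"ry": 0,"rz": 0,"jaw": 7}
    - {"dx": -6,"dy": 0,"dz": -16,"rx": 0,"ry": 0,"rz": 0,"jaw": 7}
    - {"dx": -6,"dy": 0,"dz": -16,"rx": 0,"ry": 0,"rz": 0,"jaw": 7}
    - {"dx": -6,"dy": 0,"dz": -16,"rx": 0,"ry": 0,"rz": 0,"jaw": 7}

```text
t: 3.82
position: [0.6676, 0.2682, 0.191]
eef_rot: [-3.141, -0.001, 3.141]
contact_force: [-0.9, -0.6, -0.7]
grip_width: 0.0259
gripper_force: 0.0
```

```bash
python3 - <<'E'
from h import *
snap('scene','s2');snap('top','t2')
a=cv2.imread('pics/s2.png')[130:260,250:410];b=cv2.imread('pics/t2.png')[110:210,165:265]
cv2.imwrite('pics/c2.png',np.hstack([cv2.resize(x,(400,400),interpolation=cv2.INTER_CUBIC) for x in (a,b)])) 
E
```

```text
(no output)
```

View pics/c2.png

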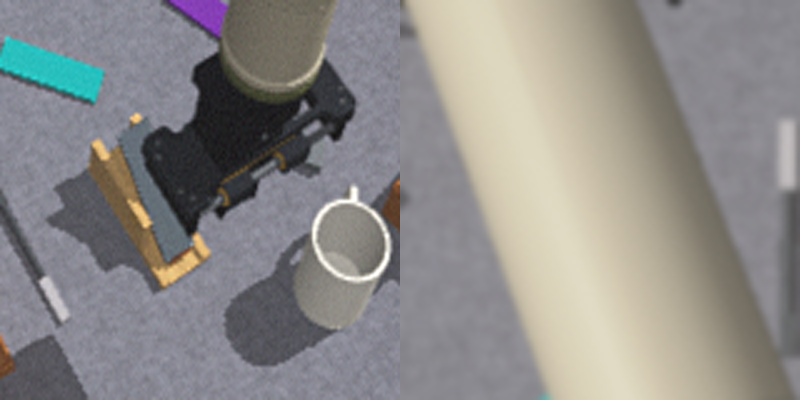

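The slip is tipped up on its rocker, with its near end at about (135,125) in the left crop standing clear of the cheeks. Next I'll check the tilt angle by projection and work out the grasp.

```bash
python3 - <<'E'
from h import *
from scipy.spatial.transform import Rotation as Ro
d=np.load('pics/s2.npz');fx,fy,cx,cy=d['K'];Ti=np.linalg.inv(d['T'])
for th in(.4,.5,.6):
  for sx,sy in((-.08,.02),(-.08,-.02),(.05,-.02)):
    x,z=sx,.01; p=np.array([.5695+x*np.cos(th)+z*np.sin(th),.27+sy,.04-x*np.sin(th)+z*np.cos(th),1])
    q=Ti@p; u,v=fx*q[0]/q[2]+cx,fy*q[1]/q[2]+cy
    print(th,((u-250)*2.5).round(),((v-130)*400/130).round())
c,s=np.cos(.6),np.sin(.6)
R=Ro.from_matrix(np.array([[-c,0,s],[0,1,0],[-s,0,-c]]).T)
R=Ro.from_matrix(np.column_stack([[-c,0,s],[0,1,0],[-s,0,-c]]))
g=np.array([.5256,.27,.0785]);tz=np.array([-s,0,-c])
for k in(-.07,.010):print(g+k*tz,go(g+k*tz,R))
E
```

```text
0.4 143.0 111.0
0.4 113.0 129.0
0.4 168.0 254.0
0.5 145.0 110.0
0.5 116.0 129.0
0.5 167.0 256.0
0.6 148.0 111.0
0.6 119.0 129.0
0.6 165.0 257.0
[0.56512497 0.27       0.13627349] (array([10.01444617,  0.14331523,  5.33796446]), array([-6.91912865e-02,  3.41230773e+01,  9.29106443e-03]))
[0.51995358 0.27       0.07024664] (array([14.50222404,  0.15279011, 11.96063462]), array([-6.91912865e-02,  3.41230773e+01,  9.29106443e-03]))
```

Call:
jog_arm:
  plan:
    - {"dx": 2,"dy": 0.15,"dz": 0,"rx": 0,"ry": 6.8,"rz": 0,"jaw": 7}
    - {"dx": 4,"dy": 0.15,"dz": 1,"rx": 0,"ry": 13.6,"rz": 0,"jaw": 7}
    - {"dx": 6,"dy": 0.15,"dz": 2.5,"rx": 0,"ry": 20.4,"rz": 0,"jaw": 7}
    - {"dx": 8,"dy": 0.15,"dz": 4,"rx": 0,"ry": 27.2,"rz": 0,"jaw": 7}
    - {"dx": 10,"dy": 0.15,"dz": 5.3,"rx": 0,"ry": 34.1,"rz": 0,"jaw": 7}
    - {"dx": 10,"dy": 0.15,"dz": 5.3,"rx": 0,"ry": 34.1,"rz": 0,"jaw": 7}
    - {"dx": 10,"dy": 0.15,"dz": 5.3,"rx": 0,"ry": 34.1,"rz": 0,"jaw": 7}
    - {"dx": 10,"dy": 0.15,"dz": 5.3,"rx": 0,"ry": 34.1,"rz": 0,"jaw": 7}
    - {"dx": 10,"dy": 0.15,"dz": 5.3,"rx": 0,"ry": 34.1,"rz": 0,"jaw": 7}

```text
t: 4.67
position: [0.5681, 0.2708, 0.141]
eef_rot: [3.139, -0.589, -3.14]
contact_force: [-0.5, -0.1, -0.0]
grip_width: 0.0701
gripper_force: 0.0
```

```bash
python3 - <<'E'
from h import *
from scipy.spatial.transform import Rotation as Ro
c,s=np.cos(.6),np.sin(.6)
R=Ro.from_matrix(np.column_stack([[-c,0,s],[0,1,0],[-s,0,-c]]))
print(go([.520,.27,.0702],R),env.observe()['qpos'])
snap('scene','s3')
a=cv2.imread('pics/s3.png')[130:260,250:410]
cv2.imwrite('pics/c3.png',cv2.resize(a,(740,600),interpolation=cv2.INTER_CUBIC)) 
E
```

```text
(array([ 0.06526617, -0.09360525,  8.55957404]), array([0.06027586, 0.62275874, 0.09146477])) [-0.45841548  0.8439214   0.12218018  0.98925706 -0.29755273  1.86717317
  1.21504747]
```

View pics/c3.png

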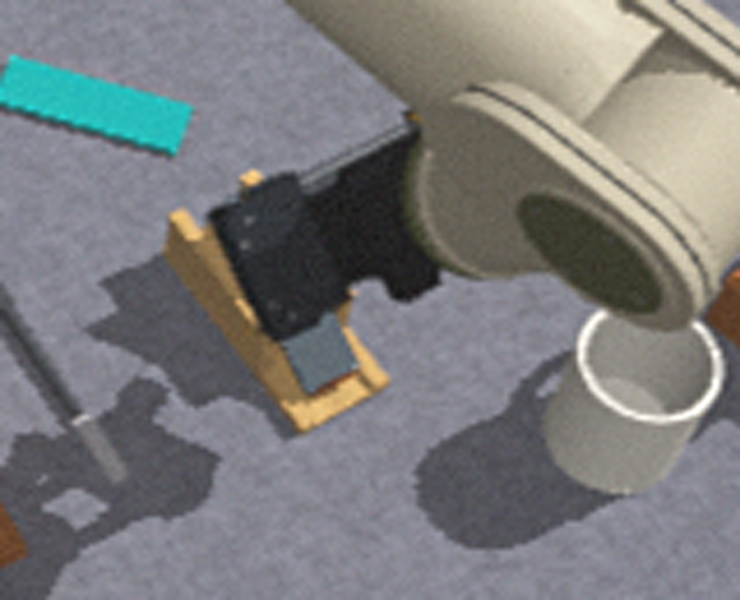

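The hand is lined up above the raised end near (280,250), and the wrist is well above the mug. Now going in.

Call:
jog_arm:
  plan:
    - {"dx": 0.05,"dy": -0.08,"dz": 2,"rx": 0,"ry": 0.5,"rz": 0,"jaw": 7}
    - {"dx": 0.05,"dy": -0.08,"dz": 4,"rx": 0,"ry": 0.5,"rz": 0,"jaw": 7}
    - {"dx": 0.05,"dy": -0.08,"dz": 6,"rx": 0,"ry": 0.5,"rz": 0,"jaw": 7}
    - {"dx": 0.05,"dy": -0.08,"dz": 7.5,"rx": 0,"ry": 0.5,"rz": 0,"jaw": 7}
    - {"dx": 0.05,"dy": -0.08,"dz": 8.4,"rx": 0,"ry": 0.5,"rz": 0,"jaw": 7}
    - {"dx": 0.05,"dy": -0.08,"dz": 8.4,"rx": 0,"ry": 0.5,"rz": 0,"jaw": 7}
    - {"dx": 0.05,"dy": -0.08,"dz": 8.4,"rx": 0,"ry": 0.5,"rz": 0,"jaw": 7}

```text
t: 5.3
position: [0.5204, 0.2696, 0.0706]
eef_rot: [3.141, -0.602, -3.141]
contact_force: [0.3, -0.2, -0.1]
grip_width: 0.07
gripper_force: 0.0
```

```bash
python3 - <<'E'
from h import *
from scipy.spatial.transform import Rotation as Ro
c,s=np.cos(.6),np.sin(.6)
R=Ro.from_matrix(np.column_stack([[-c,0,s],[0,1,0],[-s,0,-c]]))
print(go([.520,.27,.0702],R),env.observe()['qpos'])
E
```

```text
(array([0.00661331, 0.03849334, 0.05422399]), array([ 0.02748268, -0.10310072,  0.04091864])) [-0.48149491  0.80727021  0.10691583  1.20950305 -0.29411541  1.69558371
  1.2349404 ]
```

Call:
jog_arm:
  plan:
    - {"dx": 0,"dy": 0,"dz": 0,"rx": 0,"ry": 0,"rz": 0,"jaw": 3}
    - {"dx": 0,"dy": 0,"dz": 0,"rx": 0,"ry": 0,"rz": 0,"jaw": 3}
    - {"dx": 0,"dy": 0,"dz": 0,"rx": 0,"ry": 0,"rz": 0,"jaw": 3}
    - {"dx": 0,"dy": 0,"dz": 0,"rx": 0,"ry": 0,"rz": 0,"jaw": 3}
    - {"dx": 0,"dy": 0,"dz": 0,"rx": 0,"ry": 0,"rz": 0,"jaw": 3}
    - {"dx": 0,"dy": 0,"dz": 0,"rx": 0,"ry": 0,"rz": 0,"jaw": 3}
    - {"dx": 0,"dy": 0,"dz": 0,"rx": 0,"ry": 0,"rz": 0,"jaw": 3}
  newtons: 35

```text
t: 5.88
position: [0.52, 0.2693, 0.0693]
eef_rot: [3.141, -0.604, 3.142]
contact_force: [0.5, -1.1, 0.2]
grip_width: 0.0395
gripper_force: 35.0
```

Call:
jog_arm:
  plan:
    - {"dx": 0,"dy": 0,"dz": -0.7,"rx": 0,"ry": 0,"rz": 0,"jaw": 3}
    - {"dx": 0,"dy": 0,"dz": -1.6,"rx": 0,"ry": 0,"rz": 0,"jaw": 3}
    - {"dx": 0,"dy": 0,"dz": -2.8,"rx": 0,"ry": 0,"rz": 0,"jaw": 3}
    - {"dx": 0,"dy": 0,"dz": -4.2,"rx": 0,"ry": 0,"rz": 0,"jaw": 3}
    - {"dx": 0,"dy": 0,"dz": -6,"rx": 0,"ry": 0,"rz": 0,"jaw": 3}
    - {"dx": 1,"dy": 0,"dz": -8,"rx": 0,"ry": 0,"rz": 0,"jaw": 3}
    - {"dx": 3,"dy": 0,"dz": -10,"rx": 0,"ry": 0,"rz": 0,"jaw": 3}
    - {"dx": 4,"dy": 0,"dz": -12,"rx": 0,"ry": 0,"rz": 0,"jaw": 3}
    - {"dx": 4,"dy": 0,"dz": -12,"rx": 0,"ry": 0,"rz": 0,"jaw": 3}
    - {"dx": 4,"dy": 0,"dz": -12,"rx": 0,"ry": 0,"rz": 0,"jaw": 3}

```text
t: 6.72
position: [0.5561, 0.2694, 0.1925]
eef_rot: [3.14, -0.601, -3.141]
contact_force: [-0.5, -0.3, -1.7]
grip_width: 0.0394
gripper_force: 35.0
```

```bash
python3 - <<'E'
from h import *
from scipy.spatial.transform import Rotation as Ro
R=Ro.from_euler('xyz',[np.pi,0,np.pi])
o=env.observe();print(go([.472,-.010,.15],R),o['gripper_force'])
snap('scene','s4')
a=cv2.imread('pics/s4.png')[110:260,200:410]
cv2.imwrite('pics/c4.png',cv2.resize(a,(800,570),interpolation=cv2.INTER_CUBIC)) 
E
```

```text
(array([  4.55053926, -27.94454698,   8.22435462]), array([ 7.19555431e-02, -3.44110875e+01,  8.59658518e-03])) 34.9997878074646
```

View pics/c4.png

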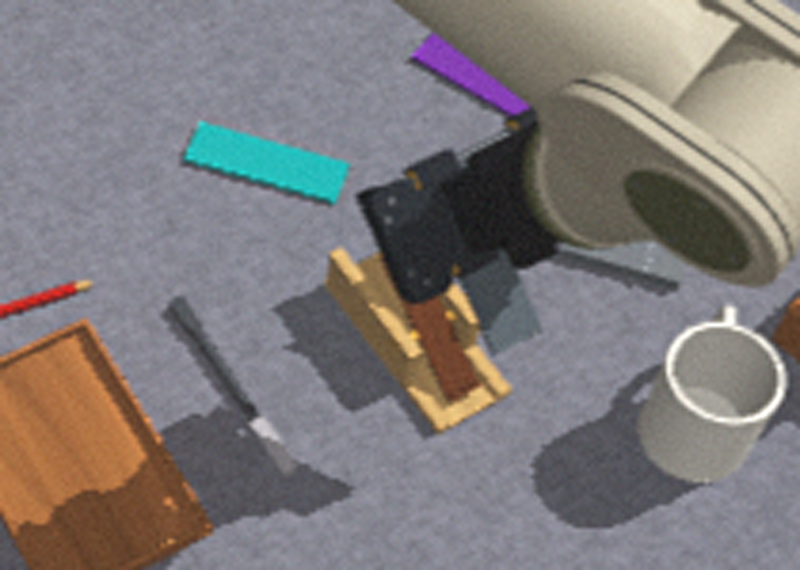

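The slip is in the hand, seen at about (505,300), and the rocker is bare. Carrying it over the tray and levelling it.

Call:
jog_arm:
  plan:
    - {"dx": 0.5,"dy": -3,"dz": 0.8,"rx": 0,"ry": -4,"rz": 0,"jaw": 3}
    - {"dx": 1,"dy": -6,"dz": 1.6,"rx": 0,"ry": -8,"rz": 0,"jaw": 3}
    - {"dx": 1.5,"dy": -9,"dz": 2.4,"rx": 0,"ry": -12,"rz": 0,"jaw": 3}
    - {"dx": 2,"dy": -12,"dz": 3.5,"rx": 0,"ry": -16,"rz": 0,"jaw": 3}
    - {"dx": 2.5,"dy": -15,"dz": 4.5,"rx": 0,"ry": -20,"rz": 0,"jaw": 3}
    - {"dx": 3,"dy": -18,"dz": 5.5,"rx": 0,"ry": -24,"rz": 0,"jaw": 3}
    - {"dx": 3.5,"dy": -21,"dz": 6.4,"rx": 0,"ry": -28,"rz": 0,"jaw": 3}
    - {"dx": 4,"dy": -24,"dz": 7.3,"rx": 0,"ry": -32,"rz": 0,"jaw": 3}
    - {"dx": 4.5,"dy": -27,"dz": 8.2,"rx": 0,"ry": -34.4,"rz": 0,"jaw": 3}
    - {"dx": 4.5,"dy": -27.9,"dz": 8.2,"rx": 0,"ry": -34.4,"rz": 0,"jaw": 3}

```text
t: 7.6
position: [0.4675, -0.0144, 0.1472]
eef_rot: [-3.141, -0.005, 3.137]
contact_force: [0.8, -0.0, -0.1]
grip_width: 0.0392
gripper_force: 35.0
```

Call:
jog_arm:
  plan:
    - {"dx": 0,"dy": 0,"dz": 0,"rx": 0,"ry": 0,"rz": 0,"jaw": 3}
    - {"dx": 0,"dy": 0,"dz": 0,"rx": 0,"ry": 0,"rz": 0,"jaw": 3}
    - {"dx": 0,"dy": 0,"dz": 0,"rx": 0,"ry": 0,"rz": 0,"jaw": 3}

```text
t: 7.85
position: [0.4717, -0.0085, 0.1485]
eef_rot: [3.141, -0.005, -3.14]
contact_force: [0.5, 0.2, -0.9]
grip_width: 0.0395
gripper_force: 35.0
```

```bash
python3 - <<'E'
from h import *
from scipy.spatial.transform import Rotation as Ro
R=Ro.from_euler('xyz',[np.pi,0,np.pi])
o=env.observe();print(go([.472,-.010,.012],R),o['gripper_force'],o['qpos'])
snap('scene','s5')
a=cv2.imread('pics/s5.png')[130:290,140:350]
cv2.imwrite('pics/c5.png',cv2.resize(a,(787,600),interpolation=cv2.INTER_CUBIC)) 
E
```

```text
(array([-0.08717577, -0.15296739, 13.64920412]), array([ 0.00792639, -0.2592608 ,  0.07644917])) 34.99986469745636 [-0.32415156  0.04966523  0.25378592  1.95700959 -0.01421132  1.141049
  1.5074438 ]
```

View pics/c5.png

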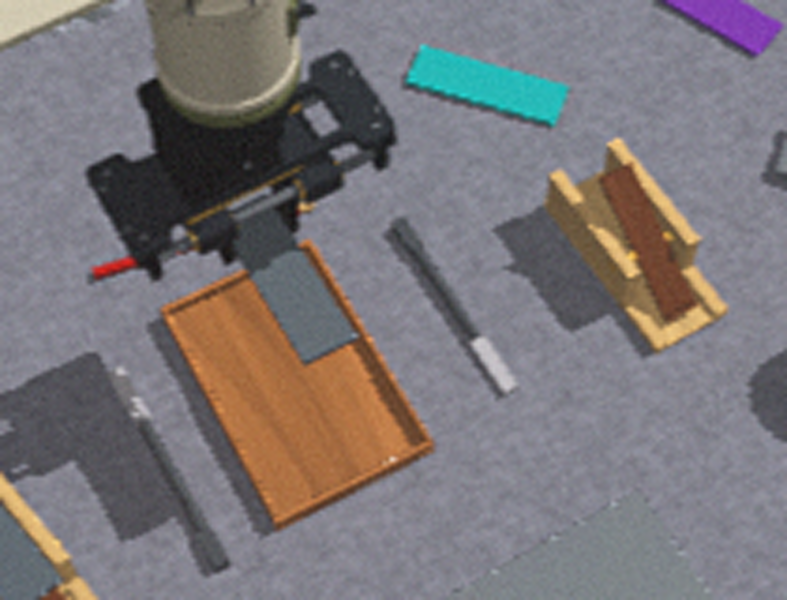

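The slip is held level over the tray's near half, with its free end at about (330,350). Lowering.

Call:
jog_arm:
  plan:
    - {"dx": -0.1,"dy": -0.1,"dz": 3,"rx": 0,"ry": 0,"rz": 0,"jaw": 3}
    - {"dx": -0.1,"dy": -0.1,"dz": 6,"rx": 0,"ry": 0,"rz": 0,"jaw": 3}
    - {"dx": -0.1,"dy": -0.1,"dz": 9,"rx": 0,"ry": 0,"rz": 0,"jaw": 3}
    - {"dx": -0.1,"dy": -0.1,"dz": 11.5,"rx": 0,"ry": 0,"rz": 0,"jaw": 3}
    - {"dx": -0.1,"dy": -0.1,"dz": 12.8,"rx": 0,"ry": 0,"rz": 0,"jaw": 3}
    - {"dx": -0.1,"dy": -0.1,"dz": 13.3,"rx": 0,"ry": 0,"rz": 0,"jaw": 3}
    - {"dx": -0.1,"dy": -0.1,"dz": 13.6,"rx": 0,"ry": 0,"rz": 0,"jaw": 3}
    - {"dx": -0.1,"dy": -0.1,"dz": 13.7,"rx": 0,"ry": 0,"rz": 0,"jaw": 3}
    - {"dx": -0.1,"dy": -0.1,"dz": 13.7,"rx": 0,"ry": 0,"rz": 0,"jaw": 3}

```text
t: 8.65
position: [0.4727, -0.0104, 0.0124]
eef_rot: [3.141, -0.003, -3.141]
contact_force: [0.1, 0.1, -0.4]
grip_width: 0.0391
gripper_force: 35.0
```

Call:
jog_arm:
  plan:
    - {"dx": 0,"dy": 0,"dz": 0.2,"rx": 0,"ry": 0,"rz": 0,"jaw": 3}
    - {"dx": 0,"dy": 0,"dz": 0.4,"rx": 0,"ry": 0,"rz": 0,"jaw": 3}
    - {"dx": 0,"dy": 0,"dz": 0.55,"rx": 0,"ry": 0,"rz": 0,"jaw": 3}
    - {"dx": 0,"dy": 0,"dz": 0.6,"rx": 0,"ry": 0,"rz": 0,"jaw": 3}
    - {"dx": 0,"dy": 0,"dz": 0.6,"rx": 0,"ry": 0,"rz": 0,"jaw": 3}

```text
t: 9.07
position: [0.4719, -0.0107, 0.0058]
eef_rot: [3.141, -0.004, 3.141]
contact_force: [0.8, -1.4, -1.4]
grip_width: 0.0394
gripper_force: 35.0
```

Now releasing with the tips just above the floor, then rising.

Call:
jog_arm:
  plan:
    - {"dx": 0,"dy": 0,"dz": 0,"rx": 0,"ry": 0,"rz": 0,"jaw": 6.5}
    - {"dx": 0,"dy": 0,"dz": 0,"rx": 0,"ry": 0,"rz": 0,"jaw": 6.5}
    - {"dx": 0,"dy": 0,"dz": 0,"rx": 0,"ry": 0,"rz": 0,"jaw": 6.5}
    - {"dx": 0,"dy": 0,"dz": 0,"rx": 0,"ry": 0,"rz": 0,"jaw": 6.5}
    - {"dx": 0,"dy": 0,"dz": -2,"rx": 0,"ry": 0,"rz": 0,"jaw": 6.5}
    - {"dx": 0,"dy": 0,"dz": -5,"rx": 0,"ry": 0,"rz": 0,"jaw": 6.5}
    - {"dx": 0,"dy": 0,"dz": -9,"rx": 0,"ry": 0,"rz": 0,"jaw": 6.5}
    - {"dx": 0,"dy": 0,"dz": -13,"rx": 0,"ry": 0,"rz": 0,"jaw": 6.5}
    - {"dx": 0,"dy": 0,"dz": -16,"rx": 0,"ry": 0,"rz": 0,"jaw": 6.5}
    - {"dx": 0,"dy": 0,"dz": -16,"rx": 0,"ry": 0,"rz": 0,"jaw": 6.5}

```text
t: 9.9
position: [0.4757, -0.0106, 0.1722]
eef_rot: [3.14, 0.006, 3.141]
contact_force: [0.2, 0.3, 0.2]
grip_width: 0.065
gripper_force: 0.0
```

```bash
python3 - <<'E'
from h import *
snap('scene','s6')
a=cv2.imread('pics/s6.png')[130:330,80:350]
cv2.imwrite('pics/c6.png',cv2.resize(a,(800,593),interpolation=cv2.INTER_CUBIC)) 
E
```

```text
(no output)
```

View pics/c6.png

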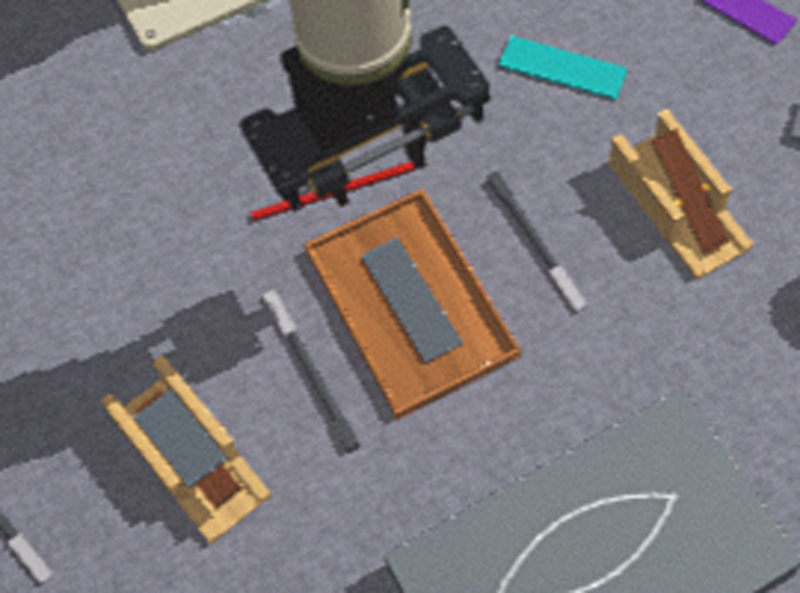

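The slip lies flat in the middle of the tray at about (412,300). The short slip is still in its rest at (180,435), and the hand is clear.

```bash
python3 -c "
from station import env;print(env.sign_off())"
```

```text
the job is handed in; nothing more can be done
None
```

I tipped up the longer slip, lifted it out and lowered it into the tray, where it lies flat near the middle. The shorter slip is still in its rest, and I handed the job in at about 10 s; the hand-in returned no verdict.

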